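Unstack the colour-coded food tubs into their trays

ROBOT

A 7-joint arm with a two-finger parallel gripper is mounted at the origin on the work surface. World frame = base frame: x ahead of the robot, y to its left, z up, the work surface at z = 0. Lengths are in m, angles in rad, forces in N, time in s.
With the tool pointing down it reaches from about 0.425 to 0.925 m from the base axis. Payload 6.8 kg.
Tool frame: the origin (TCP) lies between the finger pads; the fingertips stand r.tip_reach ahead of it and the grasp point (between the pads) lies 11 mm behind it (r.tip_reach is the distance from the TCP to the fingertips, in m); z points along the fingers, y is the direction in which the jaws open and shut (so a half turn about z gives the same grasp; the last joint's range is limited). The gripper opens to 85 mm and grips with 20 to 120 N. Pads are 22 mm wide; open, the fingers measure 114 mm over their backs; the gripper's body (76 mm by 85 mm) begins 54 mm behind the grasp point. The pads swing forward as they close: fully open they stand 13 mm farther back than shut.
Start: joints at [1.145, 0.477, 0.022, 1.555, -0.011, 1.109, -0.083], TCP at [0.211, -0.641, 0.239] pointing down, gripper open.
Joint ranges: [-2.96, 2.96], [-0.34, 2.1], [-1.41, 1.46], [0.24, 2.44], [-1.37, 4.51], [0.17, 1.92], [-2.96, 2.96]. Speed limits (rad/s): [2.39, 2.39, 3.14, 3.14, 3.14, 3.14, 3.14].

INTERFACE

Orientations are given as a rotation vector (axis times angle).
In Python, from bench import r, eyes, spotter gives the robot as it stands.
- The arm moves only by the tool carry_out, never from a script. Its argument "series" is text: rows parted by semicolons, each of 5 numbers parted by spaces: the shift along the tool's x, y, z in cm, then the turn about the tool's z in rad, then the opening, from 0 (shut) to 1 (fully open). In form: x y z yaw gripper; .... A call has 1 to 8 rows; each row shifts and turns the commanded pose from where the row before left it, along the tool's axes as they then stand; what a row does not reach is not made up. A row lasts 1/8 s, in which the tool goes at most 62.5 mm and 10.7 degrees, less where a joint would pass 70% of its speed; a pose out of reach is approached as far as the arm can. A call with a gripper value outside its range is refused whole. The fingers move at their own pace and stop on an object; "grip_force" is the grip in N (left out, the last holds). Time passes only in rows, so rows that do not move let the fingers close. It gives the time, the measured TCP pose, the force and the opening at its end, in the units of the state.
- r.get_obs(): the state, without advancing time (a new reading comes with each control period).
- eyes.grab_frame(name): name is "scene" or "top" or "wrist"; returns a dict with "color" (420x560x3 uint8, blue, green, red), "intrinsics" (3x3 intrinsics, pixels), "R" (3x3) and "t" (3): a world point X has camera coordinates R X + t; the wrist camera has in their place "T_tool_cam" (4x4, takes a point from camera to tool coordinates, whose origin is the TCP and whose axes are the flange's). Camera axes: x right, y down, z forward; pixel columns grow to the right and rows downward; lengths in m; the calibration is good to about 2 mm. A picture is of the moment at which its call begins: read the wrist's pose just before it. There is no depth.
- r.hand_in(): hands the job in, once; it reports no verdict.
Trained networks look in a picture, given as the dict that the camera call returned (one of the last four; its "shot" number tells which), for a name from the list of things; names that differ only in an ending like _2 or _b are one class to them, and where a whole thing is asked for, a point or a joint stands for the part that bears it (a point fixed in the world has none). Each returns a list of dicts, best first, with "confidence" (0 to 1); they miss things now and then, are a little off and sometimes report something else, mostly with a low value. They report only what shows in the picture. A call takes as long as a camera call.
- spotter.search_frame(picture, query): "uv" ([column, row] in pixels, amid what is visible of it).
- spotter.trace(picture, query): "pixels" (420x560 bool, what is visible of it) and "uv" ([column, row] in pixels, amid what is visible of it).
- spotter.mark_of(picture, query): "uv" ([column, row] in pixels: a listed point, or the origin of a listed thing).
The state is a dict: "clock": time; "joints": joint angles; "qvel": joint speeds; "tau": joint torques, N m; "tcp_pos": TCP position; "orientation": TCP orientation; "contact_force": force on the tool from outside, world axes, zero at the start; "moment": the same for the moment, N m; "grip_width": finger opening in m.
Only numpy, scipy, OpenCV 4.12 (cv2) and the standard library are available. Lean on these libraries where they do the work, as an engineer would, in place of code of your own. Each camera call takes 0.05 s, during which the arm holds its last target.

TASK

Take the two stacks of washed food tubs apart and set each tub in the tray whose floor has the colour of its lid, lying flat on the tray's floor wholly inside the rim, lid up. Keep every tub upright all the way: none may tip over.

Things in the scene. Friction and masses are not known exactly. Their poses are not given: they have to be found in the camera images.
- red_tub: Loose closed food tub, a rigid box with a white body and a flat red clip-down lid, 120 x 56 x 34 mm (x, y, height), about 240 g, with straight sides; only small lid clips stand out 2.5 mm from its x ends. Origin at the centre of its underside, z up, x along its length. Grip it across y (56 mm). It is the bottom of one stack.
- blue_tub: Loose closed food tub, a rigid box with a white body and a flat blue clip-down lid, 120 x 56 x 34 mm (x, y, height), about 240 g, with straight sides; only small lid clips stand out 2.5 mm from its x ends. Origin at the centre of its underside, z up, x along its length. Grip it across y (56 mm). It is the bottom of the other stack.
- green_tub: Loose closed food tub, a rigid box with a white body and a flat green clip-down lid, 86 x 54 x 34 mm (x, y, height), about 170 g, with straight sides; only small lid clips stand out 2.5 mm from its x ends. Origin at the centre of its underside, z up, x along its length. Grip it across y (54 mm). It starts lying on either the red or the blue tub, crosswise.
- yellow_tub: Loose closed food tub, a rigid box with a white body and a flat yellow clip-down lid, 86 x 54 x 34 mm (x, y, height), about 170 g, with straight sides; only small lid clips stand out 2.5 mm from its x ends. Origin at the centre of its underside, z up, x along its length. Grip it across y (54 mm). It starts on whichever of the red and blue tubs the green one is not on, crosswise.
- purple_tub: Loose closed food tub, a rigid box with a white body and a flat purple clip-down lid, 50 x 50 x 38 mm (x, y, height), about 120 g, with straight sides; only small lid clips stand out 2.5 mm from its x ends. Origin at the centre of its underside, z up, x and y along its sides. Grip it across y (50 mm). It starts on top of the stack whose bottom is the red tub, on the green or the yellow tub.
- red_tray: Shallow tray fixed to the drainboard, red floor and thin grey rim: inside 144 x 80 mm (x, y), so the red tub has 12 mm to spare on every side when lying the same way round; outside 150 x 86 mm. The floor is 3 mm thick and the rim (3 mm wide) rises to 12 mm above the drainboard. Origin at the centre of its underside, on the drainboard; x along its length, z up.
- blue_tray: Shallow tray fixed to the drainboard, blue floor and thin grey rim: inside 144 x 80 mm (x, y), so the blue tub has 12 mm to spare on every side when lying the same way round; outside 150 x 86 mm. The floor is 3 mm thick and the rim (3 mm wide) rises to 12 mm above the drainboard. Origin at the centre of its underside, on the drainboard; x along its length, z up.
- green_tray: Shallow tray fixed to the drainboard, green floor and thin grey rim: inside 110 x 78 mm (x, y), so the green tub has 12 mm to spare on every side when lying the same way round; outside 116 x 84 mm. The floor is 3 mm thick and the rim (3 mm wide) rises to 12 mm above the drainboard. Origin at the centre of its underside, on the drainboard; x along its length, z up.
- yellow_tray: Shallow tray fixed to the drainboard, yellow floor and thin grey rim: inside 110 x 78 mm (x, y), so the yellow tub has 12 mm to spare on every side when lying the same way round; outside 116 x 84 mm. The floor is 3 mm thick and the rim (3 mm wide) rises to 12 mm above the drainboard. Origin at the centre of its underside, on the drainboard; x along its length, z up.
- purple_tray: Shallow tray fixed to the drainboard, purple floor and thin grey rim: inside 74 x 74 mm (x, y), so the purple tub has 12 mm to spare on every side; outside 80 x 80 mm. The floor is 3 mm thick and the rim (3 mm wide) rises to 12 mm above the drainboard. Origin at the centre of its underside, on the drainboard; x along its side, z up.

How it is judged:
By the outcome, as a careful person would: the job done as asked, in the order asked, and still so for the second after the job is handed in, with the robot touching nothing.
It also fails if it takes over 134 s, if anything falls off the work surface, if the arm or the gripper's body presses on something with over 40 N, if the wrist force passes 120 N, or if a joint passes its speed limit or range.

## Working session

There is one attempt and no reset: what is moved stays moved. The work goes in short steps, Python scripts to look and compute and a tool call to move; the robot and the scene stay as the last step left them, time stands still between calls to the robot, and variables do not carry over. Pictures are saved under pics/ and viewed, and the job is handed in when it is done.

Besides the shell and the picture viewer there is one more tool, called by a JSON object that holds its "method" and its "body", one argument or row to a line. carry_out: Moves the arm, as the interface text tells. Its arguments: {"type":"object","properties":{"series":{"type":"string"},"grip_force":{"type":"number"}},"required":["series"]}

```bash
ls; mkdir -p pics; python3 - <<'E'
from bench import r, eyes, spotter
import cv2
o=r.get_obs(); print(o, r.tip_reach)
for n in ["scene","top"]:
    f=eyes.grab_frame(n); cv2.imwrite(f"pics/{n}0.png",f["color"]); print(n,f["intrinsics"],f["R"],f["t"])
E
```

```text
pics
{'clock': 0.0, 'joints': array([ 1.14492184,  0.4777985 ,  0.02235818,  1.55644575, -0.01152607,
        1.10930064, -0.08308614]), 'qvel': array([-0.00202502,  0.00074055,  0.00122915,  0.00105316,  0.00064159,
       -0.00139325,  0.00045223]), 'tau': array([-8.60851674e-05, -5.96448183e+01,  1.60806946e+00, -2.81192994e+01,
        1.25661868e-02,  9.41758510e-03,  1.76048854e-05]), 'tcp_pos': array([ 0.21070937, -0.64066365,  0.23832954]), 'orientation': array([-3.10026348e+00, -4.96791723e-01,  6.39288187e-04]), 'contact_force': array([-0.76836452, -0.06280601, -0.18521618]), 'moment': array([ 0.0234554 , -0.00240573,  0.02865088]), 'grip_width': 0.08568928591733832} 0.008
scene [[448.08811912   0.         280.56728231]
 [  0.         448.08811912 214.95825499]
 [  0.           0.           1.        ]] [[ 0.23862118  0.97102954 -0.01271097]
 [ 0.68778548 -0.17822817 -0.70369443]
 [-0.68557353  0.15917398 -0.71038903]] [-0.12762013 -0.32224447  1.28968095]
top [[508.40513346   0.         281.76352025]
 [  0.         508.40513346 216.7868963 ]
 [  0.           0.           1.        ]] [[-0.02664582 -0.99963745  0.00387001]
 [-0.99871481  0.02645386 -0.04323106]
 [ 0.04311301 -0.00501696 -0.99905761]] [0.0066964  0.54992422 1.05330375]
```

View pics/scene0.png

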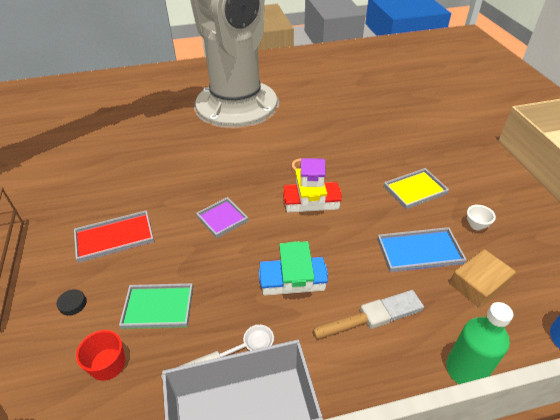

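View pics/top0.png

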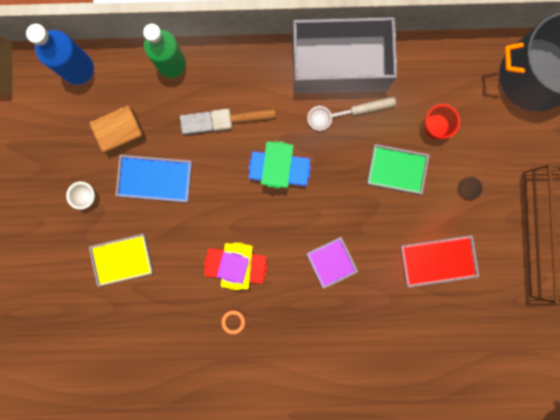

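```bash
cat > h.py <<'E'
import numpy as np, cv2
from bench import r, eyes, spotter
def ray(f,uv,z):
    K,R,t=f["intrinsics"],f["R"],f["t"]
    uv=np.atleast_2d(uv).astype(float)
    d=(np.linalg.inv(K)@np.c_[uv,np.ones(len(uv))].T).T@R   # R^T d
    c=-R.T@t
    return c+d*((z-c[2])/d[:,2])[:,None]
def rect(f,name,z):
    L=spotter.trace(f,name)
    if not L: return None
    m=L[0]["pixels"].astype(np.uint8)
    n,lab,st,_=cv2.connectedComponentsWithStats(m)
    ys,xs=np.nonzero(m)
    P=ray(f,np.c_[xs,ys],z)[:,:2]
    (c,s,a)=cv2.minAreaRect((P*1000).astype(np.float32))
    if s[0]<s[1]: s=(s[1],s[0]); a+=90
    a=(a+90)%180-90
    return np.round(c,1),np.round(s,1),round(a,1),round(L[0]["confidence"],2),n-1,len(xs),(xs.min(),xs.max(),ys.min(),ys.max())
E
python3 - <<'E'
from h import *
f=eyes.grab_frame("top")
for n,z in [("red_tray",.012),("blue_tray",.012),("green_tray",.012),("yellow_tray",.012),("purple_tray",.012),("red_tub",.034),("blue_tub",.034),("green_tub",.068),("yellow_tub",.068),("purple_tub",.106)]:
    print(n,rect(f,n,z))
im=f["color"]
cv2.imwrite("pics/a1.png",cv2.resize(im[120:300,180:340],None,fx=4,fy=3.3,interpolation=cv2.INTER_CUBIC))
print(-f["R"].T@f["t"])
o=r.get_obs();from scipy.spatial.transform import Rotation as Ro
print(Ro.from_rotvec(o["orientation"]).as_matrix().round(3))
E
```

```text
red_tray (array([ 449.7, -333. ]), array([153.5,  86.6]), -83.1, 0.65, 1, 2973, (np.int64(400), np.int64(477), np.int64(236), np.int64(286)))
blue_tray (array([638.8, 259.8]), array([152.9,  86.8]), 83.7, 0.82, 1, 2967, (np.int64(116), np.int64(191), np.int64(155), np.int64(201)))
green_tray (array([ 644.6, -253. ]), array([120. ,  87.6]), 78.1, 0.79, 1, 2312, (np.int64(366), np.int64(427), np.int64(144), np.int64(193)))
yellow_tray (array([469.8, 330. ]), array([119.1,  86.2]), -77.9, 0.78, 1, 2308, (np.int64(89), np.int64(151), np.int64(234), np.int64(284)))
purple_tray (array([ 453. , -108.6]), array([83.7, 81.3]), 24.8, 0.55, 1, 1542, (np.int64(307), np.int64(356), np.int64(237), np.int64(287)))
red_tub (array([451.8,  90.8]), array([125.5,  57.5]), 80.2, 0.66, 2, 805, (np.int64(204), np.int64(265), np.int64(248), np.int64(283)))
blue_tub (array([649.2,  -4.3]), array([124.5,  57.3]), 81.5, 0.65, 2, 870, (np.int64(249), np.int64(309), np.int64(152), np.int64(185)))
green_tub (array([6.528e+02, 3.000e-01]), array([92. , 53.9]), -8.7, 0.64, 1, 1205, (np.int64(261), np.int64(292), np.int64(141), np.int64(187)))
yellow_tub (array([453.7,  85.4]), array([90.7, 53.9]), -6.6, 0.7, 1, 558, (np.int64(221), np.int64(251), np.int64(243), np.int64(288)))
purple_tub (array([454.3,  88.8]), array([57.4, 52.6]), -15.3, 0.62, 1, 778, (np.int64(217), np.int64(248), np.int64(251), np.int64(282)))
[ 0.5039848  -0.00256926  1.07605901]
[[ 0.95   0.312  0.   ]
 [ 0.312 -0.95  -0.   ]
 [ 0.     0.    -1.   ]]
```

View pics/a1.png

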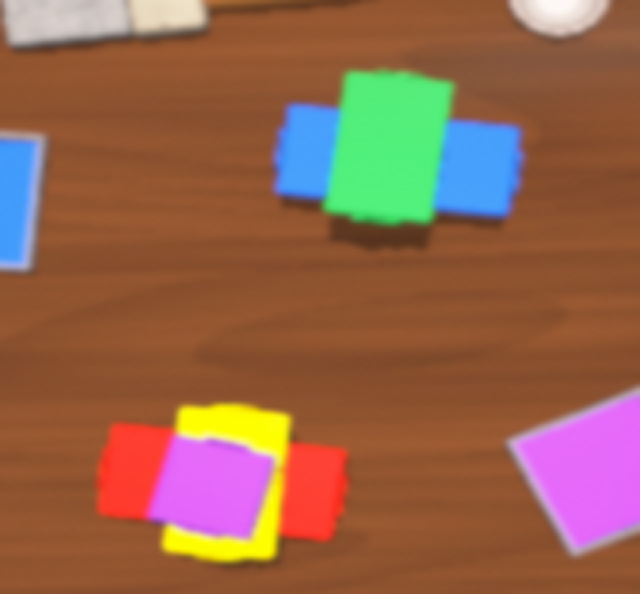

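```bash
cat >> h.py <<'E'
from scipy.spatial.transform import Rotation as Ro
def st():
    o=r.get_obs(); M=Ro.from_rotvec(o["orientation"]).as_matrix()
    return o,M,np.degrees(np.arctan2(M[1,0],M[0,0]))
def go(x,y,z,phi):
    """mm, deg; prints shift in tool axes (cm) as tool stands now and the yaw"""
    o,M,p=st()
    d=M.T@(np.array([x,y,z])/1000-o["tcp_pos"])*100
    dy=(phi-p+90)%180-90
    # shift if the yaw is done first
    M2=Ro.from_euler('z',phi if abs((phi-p+180)%360-180)<=90 else phi+180,degrees=True).as_matrix()@np.diag([1,-1,-1.])
    d2=M2.T@(np.array([x,y,z])/1000-o["tcp_pos"])*100
    print("t",o["clock"],"tcp",(o["tcp_pos"]*1000).round(1),"phi",p.round(1),"tilt",M[2].round(3),"w",round(o["grip_width"],4),"F",o["contact_force"].round(1),"j",o["joints"].round(2))
    print("shift now axes",d.round(2),"after yaw",d2.round(2),"yaw rad",round(-np.radians(dy),3))
E
python3 -c "
from h import *
go(500,-300,240,18.2)
go(454.3,88.8,240,-15.3)"
```

```text
t 0.65 tcp [ 211.  -641.2  239.3] phi 18.2 tilt [ 0.  0. -1.] w 0.0858 F [ 0.5 -0.2  0.2] j [ 1.14  0.48  0.02  1.56 -0.01  1.11 -0.08]
shift now axes [ 38.12 -23.38  -0.07] after yaw [ 38.12 -23.39  -0.07] yaw rad 0.0
t 0.65 tcp [ 211.  -641.2  239.3] phi 18.2 tilt [ 0.  0. -1.] w 0.0858 F [ 0.5 -0.2  0.2] j [ 1.14  0.48  0.02  1.56 -0.01  1.11 -0.08]
shift now axes [ 45.93 -61.74  -0.07] after yaw [ 4.210e+00 -7.683e+01 -7.000e-02] yaw rad 0.585
```

{"method": "carry_out", "body": {
  "series": "4.76 -2.92 0 0 1;4.76 -2.92 0 0 1;4.76 -2.92 0 0 1;4.76 -2.92 0 0 1;4.76 -2.92 0 0 1;4.76 -2.92 0 0 1;4.76 -2.92 0 0 1;4.76 -2.92 0 0 1",
  "grip_force": 40
}}

```text
clock: 1.65
tcp_pos: [0.5007, -0.299, 0.2396]
orientation: [3.102, 0.497, 0.001]
contact_force: [1.2, 0.4, 0.2]
grip_width: 0.0851
```

{"method": "carry_out", "body": {
  "series": "0 0 0 0.15 1;0 0 0 0.15 1;0 0 0 0.15 1;0 0 0 0.135 1;0 0 0 0 1"
}}

```text
clock: 2.28
tcp_pos: [0.4997, -0.3003, 0.2394]
orientation: [3.114, -0.416, 0.0]
contact_force: [-0.4, -0.4, 0.5]
grip_width: 0.0855
```

```bash
python3 -c "
from h import *
go(454.3,88.8,240,-15.3)"
```

```text
t 2.275 tcp [ 499.7 -300.3  239.4] phi -15.2 tilt [ 0.  0. -1.] w 0.0855 F [-0.4 -0.4  0.5] j [ 0.46  0.33 -0.04  1.78  0.01  1.03 -1.42]
shift now axes [-14.61 -36.35  -0.07] after yaw [-14.65 -36.33  -0.06] yaw rad 0.001
```

{"method": "carry_out", "body": {
  "series": "-1.83 -4.54 0 0 1;-1.83 -4.54 0 0 1;-1.83 -4.54 0 0 1;-1.83 -4.54 0 0 1;-1.83 -4.54 0 0 1;-1.83 -4.54 0 0 1;-1.83 -4.54 0 0 1;-1.83 -4.54 0 0 1"
}}

```text
clock: 3.28
tcp_pos: [0.4542, 0.0901, 0.2397]
orientation: [-3.114, 0.414, -0.002]
contact_force: [1.0, 0.2, -0.0]
grip_width: 0.0855
```

```bash
cat >> h.py <<'E'
def wframe():
    o,M,p=st(); f=eyes.grab_frame("wrist")
    T=np.eye(4); T[:3,:3]=M; T[:3,3]=o["tcp_pos"]
    W=np.linalg.inv(T@f["T_tool_cam"]); f2=dict(f); f2["R"]=W[:3,:3]; f2["t"]=W[:3,3]
    return f,f2
def wrect(f,f2,name,z):
    L=spotter.trace(f,name)
    if not L: return None
    m=L[0]["pixels"]; ys,xs=np.nonzero(m)
    P=ray(f2,np.c_[xs,ys],z)[:,:2]
    (c,s,a)=cv2.minAreaRect((P*1000).astype(np.float32))
    if s[0]<s[1]: s=(s[1],s[0]); a+=90
    return np.round(c,1),np.round(s,1),round((a+90)%180-90,1),round(L[0]["confidence"],2),len(xs),(xs.min(),xs.max(),ys.min(),ys.max())
E
python3 -c "
from h import *
f,f2=wframe(); cv2.imwrite('pics/w1.png',f['color'])
for n,z in [('purple_tub',.106),('yellow_tub',.068),('red_tub',.034)]: print(n,wrect(f,f2,n,z))
go(454.3,88.8,86,-15.3)"
```

```text
purple_tub (array([454.5,  89.1]), array([57.8, 50.7]), -16.5, 0.83, 3460, (np.int64(252), np.int64(310), np.int64(171), np.int64(235)))
yellow_tub (array([454.5,  85.5]), array([91.5, 54.8]), -7.1, 0.57, 1704, (np.int64(251), np.int64(315), np.int64(146), np.int64(238)))
red_tub None
t 3.475 tcp [454.3  89.3 239.4] phi -15.0 tilt [ 0.  0. -1.] w 0.085 F [ 0.8 -0.7 -0.3] j [-0.04  0.14 -0.31  2.03  0.05  0.98 -2.22]
shift now axes [1.000e-02 4.000e-02 1.534e+01] after yaw [1.000e-02 5.000e-02 1.534e+01] yaw rad 0.004
```

View pics/w1.png

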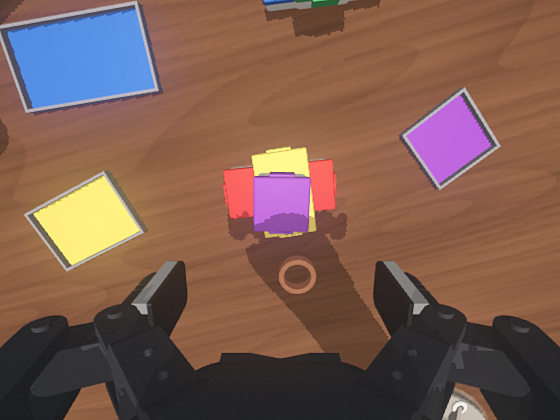

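{"method": "carry_out", "body": {
  "series": "0 0 3 0.02 1;0 0 3 0 1;0 0 3 0 1;0 0 3 0 1;0 0 2 0 1;0 0 1.3 0 1;0 0 0 0 1"
}}

```text
clock: 4.35
tcp_pos: [0.4541, 0.0877, 0.0858]
orientation: [3.108, -0.45, -0.002]
contact_force: [-0.6, 0.8, -0.4]
grip_width: 0.0859
```

{"method": "carry_out", "body": {
  "series": "0 0 0 0 0.4;0 0 0 0 0.3;0 0 0 0 0.3;0 0 0 0 0.3;0 0 0 0 0.3;0 0 0 0 0.3"
}}

```text
clock: 5.1
tcp_pos: [0.4552, 0.0888, 0.0872]
orientation: [-3.109, 0.449, -0.003]
contact_force: [0.2, -0.4, 6.5]
grip_width: 0.0495
```

{"method": "carry_out", "body": {
  "series": "0 0 -0.5 0 0.3;0 0 -1.5 0 0.3;0 0 -3 0 0.3;0 0 -3 0 0.3;0 0 -3 0 0.3;0 0 0 0 0.3"
}}

```text
clock: 5.85
tcp_pos: [0.4559, 0.0891, 0.1991]
orientation: [-3.107, 0.449, -0.008]
contact_force: [-0.1, -0.1, -1.2]
grip_width: 0.0492
```

```bash
python3 -c "
from h import *
f=eyes.grab_frame('scene'); cv2.imwrite('pics/s1.png',cv2.resize(f['color'][60:260,200:460],None,fx=3,fy=3,interpolation=cv2.INTER_CUBIC))
f,f2=wframe(); cv2.imwrite('pics/w2.png',f['color'])
for n,z in [('purple_tub',.106+.11),('yellow_tub',.068),('red_tub',.034)]: print(n,wrect(f,f2,n,z))
f=eyes.grab_frame('top')
print(rect(f,'purple_tub',.216))
go(453,-108.6,180,24.8)"
```

```text
purple_tub (array([457.4,  88. ]), array([58.6, 48.7]), -16.3, 0.88, 14774, (np.int64(218), np.int64(341), np.int64(222), np.int64(351)))
yellow_tub (array([467.9,  83.9]), array([63.8, 53.7]), -7.3, 0.93, 4209, (np.int64(245), np.int64(316), np.int64(152), np.int64(222)))
red_tub (array([453.6,  90.9]), array([123.3,  57. ]), 80.0, 0.83, 3233, (np.int64(214), np.int64(342), np.int64(164), np.int64(232)))
None
t 6.2 tcp [453.7  88.5 195.4] phi -16.4 tilt [-0.002  0.001 -1.   ] w 0.0491 F [ 0.5 -0.1 -1.3] j [-0.05  0.2  -0.31  2.07  0.08  0.88 -2.26]
shift now axes [ 5.51 18.92  1.55] after yaw [-8.33 17.86  1.54] yaw rad -0.72
```

View pics/w2.png

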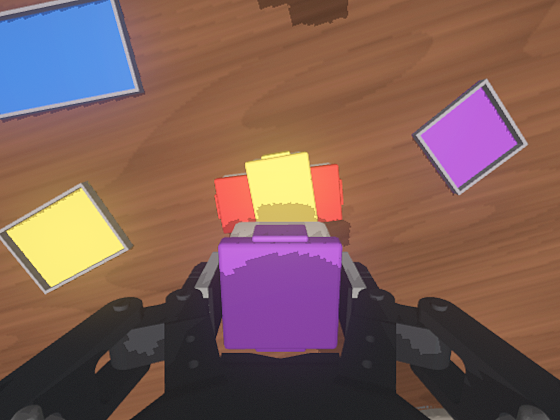

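View pics/s1.png

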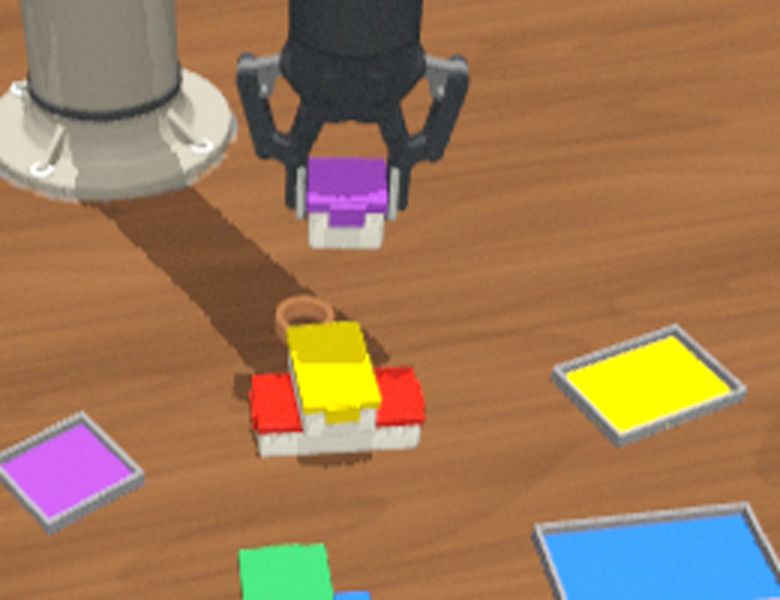

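{"method": "carry_out", "body": {
  "series": "0 0 0 -0.12 0.3;0 0 0 -0.15 0.3;0 0 0 -0.15 0.3;0 0 0 -0.15 0.3;0 0 0 -0.15 0.3;-1.3 3.0 0 0 0.3;-1.7 3.6 0 0 0.3;-1.7 3.6 0 0 0.3"
}}

```text
clock: 7.2
tcp_pos: [0.4541, -0.0247, 0.1958]
orientation: [-3.068, -0.675, 0.001]
contact_force: [1.1, 0.5, -0.9]
grip_width: 0.0492
```

{"method": "carry_out", "body": {
  "series": "-1.7 3.6 0 0 0.3;-1.3 2.7 0 0 0.3;-0.6 1.3 0 0 0.3;0 0 0 0 0.3;0 0 0 0 0.3"
}}

```text
clock: 7.82
tcp_pos: [0.4538, -0.1062, 0.1961]
orientation: [-3.067, -0.677, 0.0]
contact_force: [0.1, 0.4, -2.0]
grip_width: 0.0498
```

```bash
python3 -c "
from h import *
f,f2=wframe(); cv2.imwrite('pics/w3.png',f['color'])
for n,z in [('purple_tray',.012),('purple_tub',r.get_obs()['tcp_pos'][2]+.019)]: print(n,wrect(f,f2,n,z))
go(453,-108.6,23,24.8)"
```

```text
purple_tray (array([ 457.5, -106.5]), array([80.9, 71.4]), -65.5, 0.71, 5299, (np.int64(242), np.int64(322), np.int64(154), np.int64(222)))
purple_tub (array([ 456.6, -104.8]), array([58.7, 48.9]), 25.0, 0.58, 14778, (np.int64(219), np.int64(341), np.int64(221), np.int64(351)))
t 7.975 tcp [ 453.8 -106.6  196.3] phi 24.9 tilt [ 0. -0. -1.] w 0.0493 F [-0.2 -0.7 -0.9] j [ 0.34  0.2  -0.27  2.07  0.07  0.88 -1.11]
shift now axes [-0.16  0.15 17.33] after yaw [-0.16  0.15 17.33] yaw rad 0.002
```

View pics/w3.png

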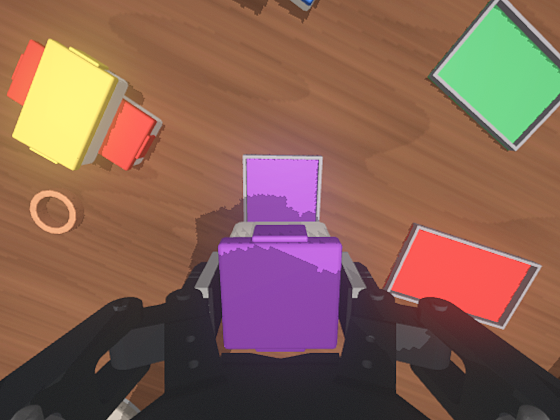

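{"method": "carry_out", "body": {
  "series": "-0.3 0.25 3 0 0.3;0 0 4 0 0.3;0 0 4 0 0.3;0 0 3 0 0.3;0 0 2 0 0.3;0 0 1.0 0 0.3;0 0 0.2 0 0.3;0 0 0 0 0.3"
}}

```text
clock: 8.98
tcp_pos: [0.4526, -0.1112, 0.0249]
orientation: [3.068, 0.675, 0.002]
contact_force: [0.5, 0.2, -0.6]
grip_width: 0.0495
```

```bash
python3 -c "
from h import *
go(453,-108.6,22,24.8)"
```

```text
t 8.975 tcp [ 452.6 -111.2   24.9] phi 24.8 tilt [ 0.001  0.001 -1.   ] w 0.0495 F [ 0.5  0.2 -0.6] j [ 0.28  0.49 -0.21  2.19  0.21  0.48 -1.23]
shift now axes [ 0.15 -0.22  0.29] after yaw [ 0.15 -0.22  0.29] yaw rad 0.0
```

{"method": "carry_out", "body": {
  "series": "0 -0.1 0.15 0 0.3;0 0 0.15 0 0.3;0 0 0.1 0 0.3;0 0 0 0 0.3"
}}

```text
clock: 9.48
tcp_pos: [0.452, -0.1104, 0.0222]
orientation: [3.067, 0.674, 0.001]
contact_force: [-5.9, 1.8, 24.6]
grip_width: 0.0493
```

{"method": "carry_out", "body": {
  "series": "0 0 -0.15 0 0.3;0 0 0 0 0.45;0 0 0 0 0.7;0 0 0 0 1;0 0 0 0 1;0 0 -1 0 1;0 0 -3 0 1;0 0 -4 0 1"
}}

```text
clock: 10.48
tcp_pos: [0.4509, -0.1102, 0.1027]
orientation: [-3.067, -0.675, 0.002]
contact_force: [0.5, -0.5, -0.2]
grip_width: 0.0855
```

{"method": "carry_out", "body": {
  "series": "0 0 -4 0 1;0 0 -4 0 1;0 0 -2 0 1;0 0 0 0 1"
}}

```text
clock: 10.98
tcp_pos: [0.4526, -0.1106, 0.2037]
orientation: [3.067, 0.674, 0.006]
contact_force: [-0.3, -0.4, -0.2]
grip_width: 0.0856
```

```bash
python3 -c "
from h import *
f,f2=wframe(); cv2.imwrite('pics/w4.png',f['color'])
for n,z in [('purple_tray',.012),('purple_tub',.041)]: print(n,wrect(f,f2,n,z))
go(454.4,85.5,200,172.7)"
```

```text
purple_tray (array([ 444.7, -113.4]), array([61.1, 54. ]), 25.8, 0.71, 2728, (np.int64(253), np.int64(304), np.int64(170), np.int64(226)))
purple_tub (array([ 450.9, -110.6]), array([55.7, 49.2]), 25.5, 0.81, 2745, (np.int64(253), np.int64(304), np.int64(170), np.int64(226)))
t 11.125 tcp [ 450.8 -110.3  201. ] phi 24.8 tilt [-0.001 -0.001 -1.   ] w 0.0852 F [-0.6  0.3  0.2] j [ 0.36  0.19 -0.28  2.07  0.07  0.89 -1.1 ]
shift now axes [  8.54 -17.62   0.11] after yaw [ -2.13 -19.47   0.1 ] yaw rad 0.56
```

View pics/w4.png

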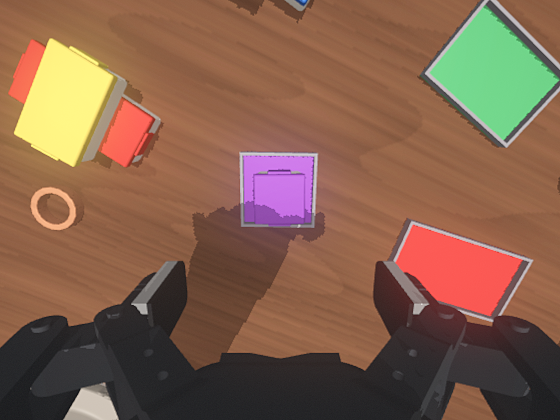

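```bash
python3 -c "
from h import *
f,f2=wframe()
print(ray(f2,[[241,153],[317,153],[316,227],[240,227]],.012).round(4), ray(f2,[[241,153],[317,153],[316,227],[240,227]],.012).mean(0)); print(-f2['R'].T@f2['t'], f2['R'][2])
# tub lid corners
p=ray(f2,[[254,174],[304,174],[304,225],[254,225]],.041);print(p.round(4),p.mean(0))
t=eyes.grab_frame('top');print(rect(t,'purple_tub',.041),rect(t,'purple_tray',.012)); cv2.imwrite('pics/t2.png',cv2.resize(t['color'][200:330,260:400],None,fx=4,fy=4))
"
```

```text
[[ 0.4697 -0.0582  0.012 ]
 [ 0.502  -0.128   0.012 ]
 [ 0.431  -0.1624  0.012 ]
 [ 0.3965 -0.0879  0.012 ]] [ 0.44979952 -0.10912119  0.012     ]
[ 0.51311269 -0.0817009   0.33431486] [-0.24617445 -0.11293613 -0.96262328]
[[ 0.4608 -0.0789  0.041 ]
 [ 0.4805 -0.1215  0.041 ]
 [ 0.4353 -0.1435  0.041 ]
 [ 0.4147 -0.099   0.041 ]] [ 0.44781731 -0.11074384  0.041     ]
(array([460.9, -99.8]), array([40.6, 26.2]), -53.0, 0.52, 1, 183, (np.int64(318), np.int64(334), np.int64(250), np.int64(269))) (array([ 467.1, -102.6]), array([80.5, 51.2]), -65.0, 0.74, 1, 465, (np.int64(307), np.int64(341), np.int64(238), np.int64(274)))
```

View pics/t2.png

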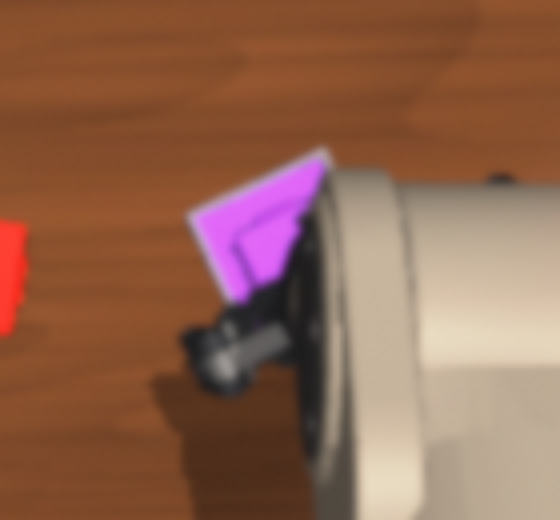

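{"method": "carry_out", "body": {
  "series": "0 0 0 0.14 1;0 0 0 0.14 1;0 0 0 0.14 1;0 0 0 0.14 1;-0.53 -4.87 0 0 1;-0.53 -4.87 0 0 1;-0.53 -4.87 0 0 1;-0.53 -4.87 0 0 1"
}}

```text
clock: 12.32
tcp_pos: [0.455, 0.087, 0.2014]
orientation: [3.135, -0.2, -0.001]
contact_force: [0.2, -0.1, -0.5]
grip_width: 0.0851
```

{"method": "carry_out", "body": {
  "series": "0 0 0 0 1;0 0 0 0 1"
}}

```text
clock: 12.58
tcp_pos: [0.455, 0.085, 0.2013]
orientation: [3.135, -0.199, -0.002]
contact_force: [0.3, -1.0, 0.0]
grip_width: 0.0852
```

```bash
python3 -c "
from h import *
f,f2=wframe()
for n,z in [('yellow_tub',.068),('red_tub',.034)]: print(n,wrect(f,f2,n,z))
go(454.4,85.5,52,-7.2)"
```

```text
yellow_tub (array([454.9,  85.7]), array([90.2, 53.4]), -6.7, 0.9, 5916, (np.int64(247), np.int64(310), np.int64(152), np.int64(252)))
red_tub (array([453.5,  91. ]), array([123.2,  58.6]), 81.3, 0.73, 3503, (np.int64(211), np.int64(336), np.int64(167), np.int64(227)))
t 12.725 tcp [455.2  84.1 201.5] phi -7.4 tilt [-0.     0.001 -1.   ] w 0.0852 F [-0.1  0.1  0.3] j [ 0.    0.2  -0.36  2.06  0.09  0.9  -2.1 ]
shift now axes [-0.09 -0.14 14.95] after yaw [-0.1  -0.13 14.95] yaw rad -0.004
```

{"method": "carry_out", "body": {
  "series": "0 -0.12 3 0 1;0 0 3 0 1;0 0 3 0 1;0 0 3 0 1;0 0 2 0 1;0 0 0.85 0 1;0 0 0 0 1"
}}

```text
clock: 13.6
tcp_pos: [0.4554, 0.0862, 0.0532]
orientation: [3.135, -0.201, -0.001]
contact_force: [0.3, 1.2, 1.0]
grip_width: 0.0853
```

{"method": "carry_out", "body": {
  "series": "0 0 0 0 0.4;0 0 0 0 0.3;0 0 0 0 0.3;0 0 0 0 0.3;0 0 0 0 0.3"
}}

```text
clock: 14.22
tcp_pos: [0.4561, 0.0867, 0.0543]
orientation: [-3.135, 0.2, -0.003]
contact_force: [-1.9, -1.9, 6.1]
grip_width: 0.0535
```

{"method": "carry_out", "body": {
  "series": "0 0 -0.5 0 0.3;0 0 -1.5 0 0.3;0 0 -3 0 0.3;0 0 -3 0 0.3;0 0 -2 0 0.3;0 0 0 0 0.3"
}}

```text
clock: 14.98
tcp_pos: [0.4566, 0.087, 0.1554]
orientation: [-3.134, 0.2, -0.006]
contact_force: [0.6, 1.0, -2.0]
grip_width: 0.053
```

```bash
python3 -c "
from h import *
f,f2=wframe(); cv2.imwrite('pics/w5.png',f['color'])
for n,z in [('yellow_tub',r.get_obs()['tcp_pos'][2]+.015),('red_tub',.034)]: print(n,wrect(f,f2,n,z))
go(469.8,330,130,102.1)"
```

```text
yellow_tub (array([462.8,  86.3]), array([78.9, 52.6]), -7.1, 0.88, 20879, (np.int64(213), np.int64(346), np.int64(184), np.int64(356)))
red_tub (array([461.4,  90.8]), array([124.2,  55.6]), 88.6, 0.87, 2066, (np.int64(202), np.int64(349), np.int64(176), np.int64(241)))
t 15.125 tcp [454.9  86.5 152.8] phi -7.3 tilt [-0.001  0.    -1.   ] w 0.053 F [ 0.3 -0.  -1.5] j [-0.01  0.27 -0.36  2.11  0.13  0.78 -2.15]
shift now axes [ -1.6  -24.34   2.27] after yaw [-23.5   -6.57   2.28] yaw rad 1.232
```

View pics/w5.png

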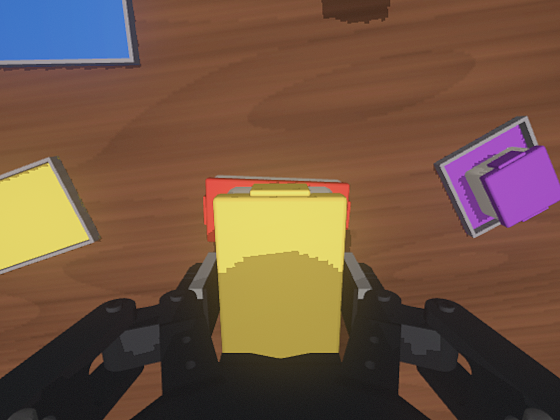

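{"method": "carry_out", "body": {
  "series": "0 0 0 -0.147 0.3;0 0 0 -0.147 0.3;0 0 0 -0.147 0.3;0 0 0 -0.147 0.3;0 0 0 -0.147 0.3;0 0 0 -0.147 0.3;0 0 0 -0.147 0.3;0 0 0 -0.147 0.3"
}}

```text
clock: 16.12
tcp_pos: [0.4546, 0.0866, 0.1522]
orientation: [-2.715, -1.579, 0.003]
contact_force: [-0.2, -0.0, -1.9]
grip_width: 0.0533
```

{"method": "carry_out", "body": {
  "series": "0 0 0 -0.147 0.3;0 0 0 -0.147 0.3;0 0 0 -0.147 0.3;0 0 0 -0.147 0.3;0 0 0 -0.147 0.3;2.5 0.7 0 0 0.3;4 1.1 0 0 0.3;4 1.1 0 0 0.3"
}}

```text
clock: 17.12
tcp_pos: [0.4611, 0.196, 0.1522]
orientation: [-1.973, -2.443, 0.003]
contact_force: [0.3, -0.6, -0.5]
grip_width: 0.0531
```

{"method": "carry_out", "body": {
  "series": "4 1.1 0 0 0.3;4 1.1 0 0 0.3;3 0.9 0 0 0.3;2 0.6 0 0 0.3;0 0 0 0 0.3;0 0 0 0 0.3"
}}

```text
clock: 17.88
tcp_pos: [0.4703, 0.3288, 0.1526]
orientation: [1.974, 2.444, -0.003]
contact_force: [-0.2, -0.3, -1.4]
grip_width: 0.0531
```

```bash
python3 -c "
from h import *
f,f2=wframe(); cv2.imwrite('pics/w6.png',f['color'])
go(469.8,330,24,102.1)"
```

```text
t 17.925 tcp [470.5 328.6 152.8] phi 102.1 tilt [-0.002 -0.001 -1.   ] w 0.0532 F [-0.1 -0.5 -1.7] j [-0.17  0.51 -0.71  1.84  0.4   0.94 -0.86]
shift now axes [ 0.17 -0.03 12.88] after yaw [ 0.15 -0.04 12.88] yaw rad 0.0
```

View pics/w6.png

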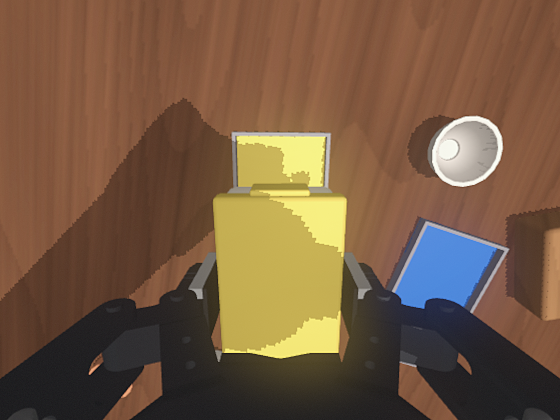

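{"method": "carry_out", "body": {
  "series": "0.1 0 3 0 0.3;0 0 4 0 0.3;0 0 3 0 0.3;0 0 2 0 0.3;0 0 0.8 0 0.3;0 0 0 0 0.3;0 0 0.15 0 0.3;0 0 0 0 0.3"
}}

```text
clock: 18.92
tcp_pos: [0.4705, 0.3317, 0.0246]
orientation: [1.973, 2.445, 0.002]
contact_force: [-0.6, 0.1, -1.3]
grip_width: 0.0533
```

{"method": "carry_out", "body": {
  "series": "0 0 0.15 0 0.3;0 0 0 0 0.3"
}}

```text
clock: 19.18
tcp_pos: [0.4705, 0.3317, 0.0233]
orientation: [1.972, 2.444, 0.001]
contact_force: [-1.7, -1.5, 5.9]
grip_width: 0.0527
```

Touching the floor; release and rise.

{"method": "carry_out", "body": {
  "series": "0 0 0 0 0.45;0 0 0 0 0.7;0 0 0 0 1;0 0 0 0 1;0 0 -1 0 1;0 0 -3 0 1;0 0 -4 0 1;0 0 -4 0 1"
}}

```text
clock: 20.18
tcp_pos: [0.4699, 0.3314, 0.144]
orientation: [-1.972, -2.445, -0.0]
contact_force: [0.5, 0.1, 0.2]
grip_width: 0.0855
```

{"method": "carry_out", "body": {
  "series": "0 0 -4 0 1;0 0 0 0 1"
}}

```text
clock: 20.42
tcp_pos: [0.4715, 0.3331, 0.1863]
orientation: [1.971, 2.444, 0.01]
contact_force: [0.1, -0.0, -0.4]
grip_width: 0.0851
```

```bash
python3 -c "
from h import *
f,f2=wframe(); cv2.imwrite('pics/w7.png',f['color'])
for n,z in [('yellow_tray',.012),('yellow_tub',.037)]: print(n,wrect(f,f2,n,z))
go(453.4,90.9,180,80.8)"
```

```text
yellow_tray (array([469.4, 331.9]), array([116.8,  84.2]), -78.6, 0.96, 4230, (np.int64(234), np.int64(320), np.int64(135), np.int64(249)))
yellow_tub (array([470.7, 330.8]), array([90.4, 54.7]), -77.8, 0.95, 5367, (np.int64(247), np.int64(307), np.int64(153), np.int64(248)))
t 20.575 tcp [469.7 330.8 181.9] phi 102.2 tilt [-0.001 -0.001 -1.   ] w 0.0854 F [-0.6  0.3 -0.4] j [-0.16  0.48 -0.74  1.82  0.38  0.99 -0.83]
shift now axes [-23.1   -6.66   0.21] after yaw [-23.94   2.22   0.19] yaw rad 0.373
```

View pics/w7.png

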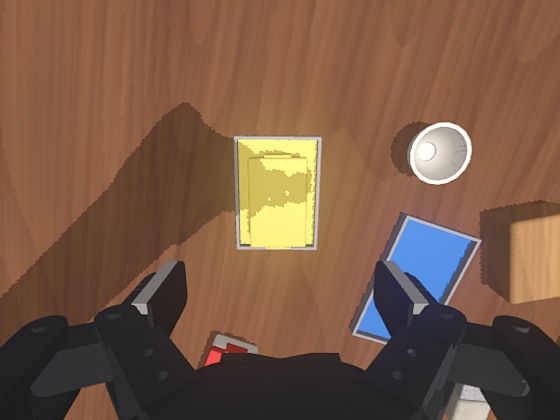

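{"method": "carry_out", "body": {
  "series": "0 0 0 0.124 1;0 0 0 0.124 1;0 0 0 0.124 1;-5 0.46 0 0 1;-5 0.46 0 0 1;-5 0.46 0 0 1;-5 0.46 0 0 1;-3.9 0.38 0 0 1"
}}

```text
clock: 21.58
tcp_pos: [0.4529, 0.0892, 0.1811]
orientation: [-2.391, -2.036, 0.004]
contact_force: [0.9, 1.2, 1.2]
grip_width: 0.0855
```

{"method": "carry_out", "body": {
  "series": "0 0 0 0 1;0 0 0 0 1"
}}

```text
clock: 21.82
tcp_pos: [0.4537, 0.0923, 0.1817]
orientation: [-2.39, -2.037, 0.001]
contact_force: [-0.3, 0.9, 0.4]
grip_width: 0.0851
```

```bash
python3 -c "
from h import *
f,f2=wframe(); cv2.imwrite('pics/w8.png',f['color'])
for n,z in [('red_tub',.034)]: print(n,wrect(f,f2,n,z))
go(453.4,90.9,19,80.8)"
```

```text
red_tub (array([452. ,  92.2]), array([122.7,  55.4]), 80.5, 0.57, 7720, (np.int64(247), np.int64(310), np.int64(132), np.int64(262)))
t 21.925 tcp [453.9  93.1 182. ] phi 81.0 tilt [ 0.001 -0.001 -1.   ] w 0.0857 F [ 0.9  0.  -0.5] j [ 0.23  0.26 -0.64  2.07  0.2   0.87 -0.69]
shift now axes [-2.40e-01 -1.00e-02  1.63e+01] after yaw [-0.23 -0.02 16.3 ] yaw rad 0.004
```

View pics/w8.png

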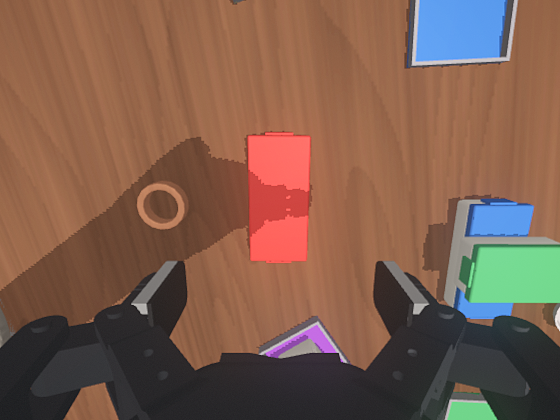

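{"method": "carry_out", "body": {
  "series": "-0.15 0.1 3 0 1;0 0 4 0 1;0 0 4 0 1;0 0 3 0 1;0 0 1.5 0 1;0 0 0.7 0 1;0 0 0 0 1"
}}

```text
clock: 22.8
tcp_pos: [0.4552, 0.0906, 0.0206]
orientation: [2.39, 2.039, 0.001]
contact_force: [0.6, 0.3, -0.6]
grip_width: 0.0855
```

{"method": "carry_out", "body": {
  "series": "0 0 0 0 0.4;0 0 0 0 0.3;0 0 0 0 0.3;0 0 0 0 0.3;0 0 0 0 0.3",
  "grip_force": 45
}}

```text
clock: 23.42
tcp_pos: [0.455, 0.0902, 0.0212]
orientation: [2.39, 2.037, 0.001]
contact_force: [-2.0, -0.5, 7.5]
grip_width: 0.0549
```

{"method": "carry_out", "body": {
  "series": "0 0 -0.5 0 0.3;0 0 -1.5 0 0.3;0 0 -3 0 0.3;0 0 -3 0 0.3;0 0 -3 0 0.3;0 0 -2 0 0.3;0 0 0 0 0.3"
}}

```text
clock: 24.3
tcp_pos: [0.4559, 0.0904, 0.1522]
orientation: [2.389, 2.036, 0.005]
contact_force: [0.3, -0.3, -2.6]
grip_width: 0.0546
```

```bash
python3 -c "
from h import *
go(449.7,-333,140,96.9)"
```

```text
t 24.3 tcp [455.9  90.4 152.2] phi 80.9 tilt [ 0.001  0.004 -1.   ] w 0.0546 F [ 0.3 -0.3 -2.6] j [ 0.22  0.31 -0.64  2.1   0.26  0.81 -0.73]
shift now axes [-41.9    6.1    1.21] after yaw [-41.95  -5.7    1.22] yaw rad -0.28
```

{"method": "carry_out", "body": {
  "series": "0 0 0 -0.14 0.3;0 0 0 -0.14 0.3;-3 -0.4 0 0 0.3;-4.5 -0.6 0 0 0.3;-5 -0.68 0 0 0.3;-5 -0.68 0 0 0.3;-5 -0.68 0 0 0.3;-5 -0.68 0 0 0.3"
}}

```text
clock: 25.3
tcp_pos: [0.4503, -0.1887, 0.1496]
orientation: [-2.082, -2.351, 0.001]
contact_force: [1.2, 1.3, -1.6]
grip_width: 0.0552
```

{"method": "carry_out", "body": {
  "series": "-5 -0.68 0 0 0.3;-4.5 -0.6 0 0 0.3;-3 -0.4 0 0 0.3;-1.9 -0.3 0 0 0.3;0 0 0 0 0.3;0 0 0 0 0.3"
}}

```text
clock: 26.05
tcp_pos: [0.4491, -0.3307, 0.15]
orientation: [-2.08, -2.353, -0.001]
contact_force: [0.6, 1.1, -1.9]
grip_width: 0.0551
```

```bash
python3 -c "
from h import *
f,f2=wframe(); cv2.imwrite('pics/w9.png',f['color'])
go(449.7,-333,25,96.9)"
```

```text
t 26.1 tcp [ 449.2 -330.7  150.2] phi 97.1 tilt [ 0.001 -0.    -1.   ] w 0.0549 F [ 0.7 -0.4 -1.5] j [ 0.93  0.44 -0.51  1.89  0.27  0.88  0.4 ]
shift now axes [-0.25  0.02 12.52] after yaw [-0.24  0.02 12.52] yaw rad 0.003
```

View pics/w9.png

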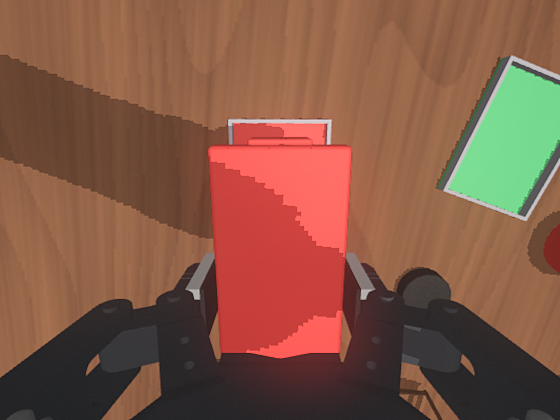

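{"method": "carry_out", "body": {
  "series": "-0.2 0 3 0 0.3;0 0 4 0 0.3;0 0 3 0 0.3;0 0 1.7 0 0.3;0 0 0.8 0 0.3;0 0 0 0 0.3;0 0 0.15 0 0.3;0 0 0 0 0.3"
}}

```text
clock: 27.1
tcp_pos: [0.4494, -0.3349, 0.0245]
orientation: [2.083, 2.351, 0.0]
contact_force: [0.1, 0.3, -2.7]
grip_width: 0.0555
```

{"method": "carry_out", "body": {
  "series": "0 0 0.12 0 0.3;0 0 0 0 0.3"
}}

```text
clock: 27.35
tcp_pos: [0.4495, -0.3349, 0.0243]
orientation: [2.082, 2.351, -0.001]
contact_force: [-3.7, 2.2, 11.1]
grip_width: 0.0553
```

{"method": "carry_out", "body": {
  "series": "0 0 0 0 0.45;0 0 0 0 0.7;0 0 0 0 1;0 0 0 0 1;0 0 -1 0 1;0 0 -3 0 1;0 0 -4 0 1;0 0 -4 0 1"
}}

```text
clock: 28.35
tcp_pos: [0.4491, -0.3345, 0.1443]
orientation: [2.083, 2.352, 0.0]
contact_force: [0.1, -0.3, -0.3]
grip_width: 0.0854
```

{"method": "carry_out", "body": {
  "series": "0 0 -4 0 1;0 0 0 0 1"
}}

```text
clock: 28.6
tcp_pos: [0.4511, -0.3356, 0.1866]
orientation: [2.079, 2.346, 0.001]
contact_force: [-0.4, -0.2, 0.2]
grip_width: 0.0855
```

```bash
python3 -c "
from h import *
f,f2=wframe(); cv2.imwrite('pics/w10.png',f['color'])
for n,z in [('red_tray',.012),('red_tub',.037)]: print(n,wrect(f,f2,n,z))
f=eyes.grab_frame('top')
print(rect(f,'green_tub',.068),rect(f,'blue_tub',.034))
go(652.8,0.3,190,-8.7)"
```

```text
red_tray (array([ 448.8, -333.1]), array([151.1,  86.8]), -83.2, 0.91, 4935, (np.int64(231), np.int64(322), np.int64(111), np.int64(260)))
red_tub (array([ 449. , -333.7]), array([122.7,  55.3]), -83.2, 0.83, 7575, (np.int64(246), np.int64(308), np.int64(128), np.int64(258)))
(array([652.3,   0.9]), array([93.9, 56.4]), -11.0, 0.88, 1, 1237, (np.int64(260), np.int64(292), np.int64(141), np.int64(187))) (array([649.6,  -3.9]), array([127.5,  57.8]), 81.5, 0.66, 2, 902, (np.int64(248), np.int64(309), np.int64(152), np.int64(185)))
t 28.9 tcp [ 448.4 -334.2  181.5] phi 96.9 tilt [ 0.002 -0.002 -1.   ] w 0.0852 F [ 0.6  1.1 -0.7] j [ 0.95  0.4  -0.53  1.86  0.25  0.94  0.43]
shift now axes [30.74 24.33 -0.84] after yaw [-15.14  36.16  -0.85] yaw rad -1.298
```

View pics/w10.png

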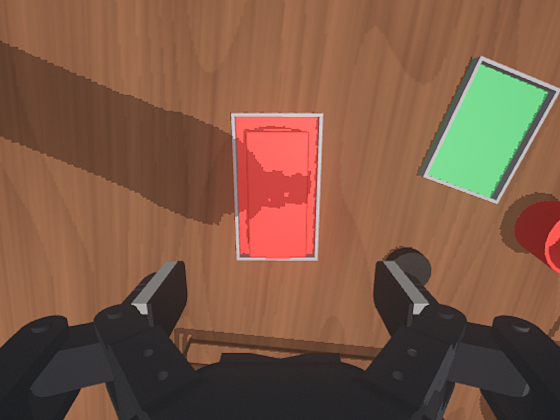

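{"method": "carry_out", "body": {
  "series": "0 0 0 -0.162 1;0 0 0 -0.162 1;0 0 0 -0.162 1;0 0 0 -0.162 1;0 0 0 -0.162 1;0 0 0 -0.162 1;0 0 0 -0.162 1;0 0 0 -0.164 1"
}}

```text
clock: 29.9
tcp_pos: [0.4487, -0.3343, 0.1817]
orientation: [-0.229, -3.132, -0.002]
contact_force: [0.1, -0.5, 0.0]
grip_width: 0.0853
```

{"method": "carry_out", "body": {
  "series": "-1.9 4.52 -0.1 0 1;-1.9 4.52 -0.1 0 1;-1.9 4.52 -0.1 0 1;-1.9 4.52 -0.1 0 1;-1.9 4.52 -0.1 0 1;-1.9 4.52 -0.1 0 1;-1.9 4.52 -0.1 0 1;-1.9 4.52 -0.1 0 1"
}}

```text
clock: 30.9
tcp_pos: [0.6543, 0.0011, 0.1894]
orientation: [-0.238, -3.131, 0.0]
contact_force: [1.5, -0.4, 0.2]
grip_width: 0.0851
```

{"method": "carry_out", "body": {
  "series": "0 0 0 0 1;0 0 0 0 1"
}}

```text
clock: 31.15
tcp_pos: [0.6535, -0.0006, 0.1895]
orientation: [-0.238, -3.131, 0.001]
contact_force: [-0.5, -0.0, 0.3]
grip_width: 0.0856
```

```bash
python3 -c "
from h import *
f,f2=wframe(); cv2.imwrite('pics/w11.png',f['color'])
for n,z in [('green_tub',.068),('blue_tub',.034)]: print(n,wrect(f,f2,n,z))
go(652.6,.5,54,-8.7)"
```

```text
green_tub (array([651.8,  -0. ]), array([90.7, 54.1]), -9.1, 0.9, 6507, (np.int64(248), np.int64(313), np.int64(151), np.int64(256)))
blue_tub (array([648.7,  -4.3]), array([124.2,  56.7]), 81.3, 0.87, 3786, (np.int64(210), np.int64(341), np.int64(164), np.int64(223)))
t 31.3 tcp [653.5  -2.2 190.1] phi 171.2 tilt [ 0.001 -0.001 -1.   ] w 0.0853 F [ 0.4 -1.   0.4] j [ 0.46  0.62 -0.8   1.62  0.48  1.12  0.95]
shift now axes [ 0.12  0.27 13.61] after yaw [ 0.13  0.25 13.61] yaw rad -0.002
```

View pics/w11.png

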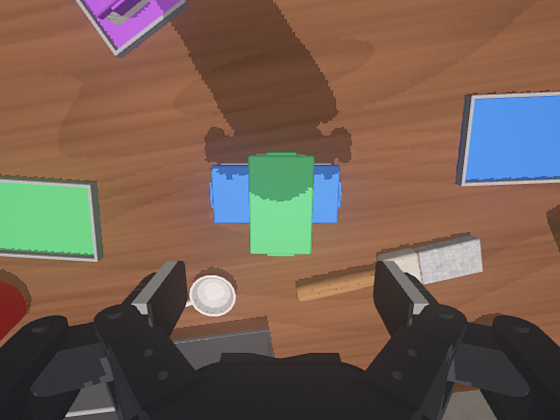

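{"method": "carry_out", "body": {
  "series": "0.1 0.2 3 0 1;0 0 3 0 1;0 0 3 0 1;0 0 2.5 0 1;0 0 1.5 0 1;0 0 0.6 0 1;0 0 0 0 1"
}}

```text
clock: 32.17
tcp_pos: [0.6536, 0.0021, 0.0549]
orientation: [0.238, 3.132, 0.0]
contact_force: [-1.1, -0.2, 0.4]
grip_width: 0.0853
```

{"method": "carry_out", "body": {
  "series": "0 0 0 0 0.4;0 0 0 0 0.3;0 0 0 0 0.3;0 0 0 0 0.3;0 0 0 0 0.3"
}}

```text
clock: 32.8
tcp_pos: [0.6541, 0.002, 0.0557]
orientation: [0.238, 3.131, -0.0]
contact_force: [-0.1, -0.2, 5.9]
grip_width: 0.0532
```

{"method": "carry_out", "body": {
  "series": "0 0 -0.5 0 0.3;0 0 -1.5 0 0.3;0 0 -3 0 0.3;0 0 -3 0 0.3;0 0 -3 0 0.3;0 0 0 0 0.3"
}}

```text
clock: 33.55
tcp_pos: [0.655, 0.0027, 0.168]
orientation: [0.238, 3.127, 0.001]
contact_force: [0.6, 0.3, -1.5]
grip_width: 0.0525
```

```bash
python3 -c "
from h import *
f,f2=wframe(); cv2.imwrite('pics/w12.png',f['color'])
for n,z in [('blue_tub',.034)]: print(n,wrect(f,f2,n,z))
go(644.6,-253,160,78.1)"
```

```text
blue_tub (array([631.1,  -8.1]), array([127.8,  54. ]), -79.0, 0.95, 2678, (np.int64(199), np.int64(340), np.int64(164), np.int64(228)))
t 33.65 tcp [653.1   1.9 164.6] phi 171.3 tilt [-0. -0. -1.] w 0.0527 F [-1.8 -1.  -1.6] j [ 0.44  0.64 -0.79  1.64  0.51  1.08  0.93]
shift now axes [ -3.02 -25.32   0.47] after yaw [25.11 -4.43  0.46] yaw rad -1.515
```

View pics/w12.png

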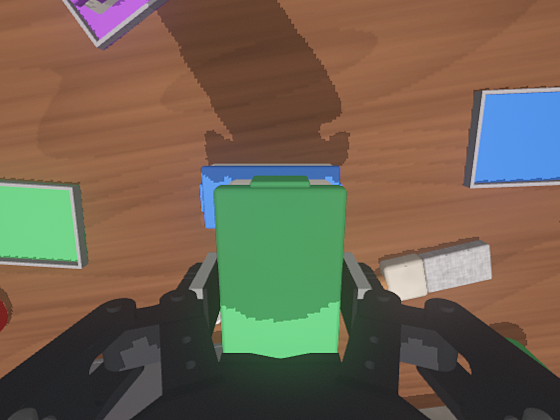

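{"method": "carry_out", "body": {
  "series": "0 0 0 0.148 0.3;0 0 0 0.148 0.3;0 0 0 0.148 0.3;0 0 0 0.148 0.3;0 0 0 0.148 0.3;0 0 0 0.148 0.3;0 0 0 0.148 0.3;0 0 0 0.148 0.3"
}}

```text
clock: 34.65
tcp_pos: [0.6523, 0.0018, 0.1629]
orientation: [-1.95, -2.46, 0.003]
contact_force: [-0.4, 1.2, -0.4]
grip_width: 0.0534
```

{"method": "carry_out", "body": {
  "series": "0 0 0 0.148 0.3;0 0 0 0.148 0.3;0 0 0 0.147 0.3;-3 0.5 0 0 0.3;-4.5 0.8 0 0 0.3;-4.5 0.8 0 0 0.3;-4.5 0.8 0 0 0.3;-4.5 0.8 0 0 0.3"
}}

```text
clock: 35.65
tcp_pos: [0.645, -0.2124, 0.1628]
orientation: [-2.438, -1.978, 0.003]
contact_force: [0.2, 0.0, -1.4]
grip_width: 0.053
```

{"method": "carry_out", "body": {
  "series": "-3 0.5 0 0 0.3;-1.1 0.2 0 0 0.3;0 0 0 0 0.3;0 0 0 0 0.3"
}}

```text
clock: 36.15
tcp_pos: [0.6449, -0.25, 0.1643]
orientation: [-2.436, -1.981, -0.001]
contact_force: [0.0, 0.2, -0.8]
grip_width: 0.053
```

```bash
python3 -c "
from h import *
f,f2=wframe(); cv2.imwrite('pics/w13.png',f['color'])
go(644.6,-253,24.5,78.1)"
```

```text
t 36.2 tcp [ 645.  -250.1  164.5] phi 78.3 tilt [ 0.001 -0.    -1.   ] w 0.0531 F [-0.3 -0.2 -1.4] j [ 0.54  0.6  -0.38  1.56  0.25  1.03 -0.12]
shift now axes [-0.31  0.02 14.  ] after yaw [-0.3   0.02 14.  ] yaw rad 0.003
```

View pics/w13.png

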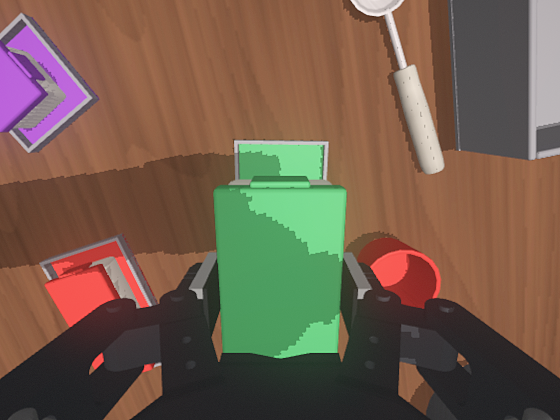

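{"method": "carry_out", "body": {
  "series": "-0.3 0 3 0 0.3;0 0 4 0 0.3;0 0 3 0 0.3;0 0 2.5 0 0.3;0 0 1.2 0 0.3;0 0 0.2 0 0.3;0 0 0 0 0.3"
}}

```text
clock: 37.08
tcp_pos: [0.6448, -0.2554, 0.0266]
orientation: [2.439, 1.979, 0.001]
contact_force: [-0.2, -0.2, -1.1]
grip_width: 0.053
```

{"method": "carry_out", "body": {
  "series": "0.1 0 0.15 0 0.3;0 0 0.1 0 0.3;0 0 0 0 0.3"
}}

```text
clock: 37.45
tcp_pos: [0.6449, -0.2547, 0.0248]
orientation: [2.439, 1.978, 0.001]
contact_force: [-1.6, 0.8, 6.0]
grip_width: 0.053
```

{"method": "carry_out", "body": {
  "series": "0 0 0 0 0.45;0 0 0 0 0.7;0 0 0 0 1;0 0 0 0 1;0 0 -1 0 1;0 0 -3 0 1;0 0 -4 0 1;0 0 -4 0 1"
}}

```text
clock: 38.45
tcp_pos: [0.6442, -0.2546, 0.1449]
orientation: [2.44, 1.979, 0.0]
contact_force: [0.0, -0.5, -0.1]
grip_width: 0.0853
```

{"method": "carry_out", "body": {
  "series": "0 0 -4 0 1;0 0 0 0 1"
}}

```text
clock: 38.7
tcp_pos: [0.6466, -0.2551, 0.1881]
orientation: [2.435, 1.974, 0.007]
contact_force: [-0.1, -0.0, 0.2]
grip_width: 0.0853
```

```bash
python3 -c "
from h import *
f,f2=wframe(); cv2.imwrite('pics/w14.png',f['color'])
for n,z in [('green_tray',.012),('green_tub',.037)]: print(n,wrect(f,f2,n,z))
go(649,-4.2,180,81.4)"
```

```text
green_tray (array([ 644. , -253.8]), array([114.9,  83.7]), 77.8, 0.66, 3889, (np.int64(233), np.int64(319), np.int64(134), np.int64(246)))
green_tub (array([ 644.7, -253.5]), array([91.5, 54.9]), 78.4, 0.66, 5409, (np.int64(247), np.int64(306), np.int64(148), np.int64(244)))
t 38.85 tcp [ 643.5 -254.6  182.5] phi 78.1 tilt [-0.    -0.001 -1.   ] w 0.0856 F [ 0.5 -0.3 -0.5] j [ 0.55  0.59 -0.39  1.54  0.24  1.06 -0.11]
shift now axes [24.61 -4.64  0.26] after yaw [24.84 -3.2   0.25] yaw rad -0.058
```

View pics/w14.png

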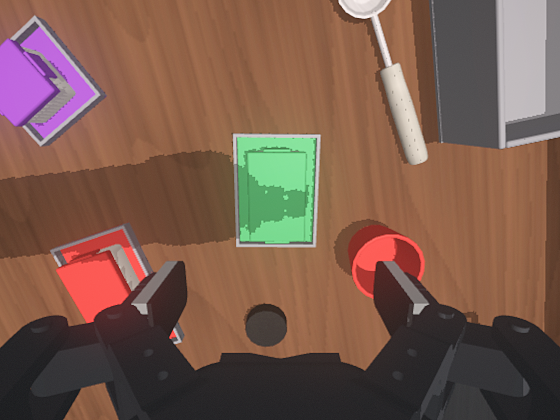

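Green is centred. Now blue.

{"method": "carry_out", "body": {
  "series": "0 0 0 -0.058 1;4.97 -0.64 0 0 1;4.97 -0.64 0 0 1;4.97 -0.64 0 0 1;4.97 -0.64 0 0 1;4.97 -0.64 0 0 1;0 0 0 0 1;0 0 0 0 1"
}}

```text
clock: 39.85
tcp_pos: [0.649, -0.0048, 0.1818]
orientation: [-2.381, -2.048, 0.003]
contact_force: [-0.5, -0.7, -0.6]
grip_width: 0.0855
```

```bash
python3 -c "
from h import *
f,f2=wframe(); cv2.imwrite('pics/w15.png',f['color'])
a=wrect(f,f2,'blue_tub',.034); print(a)
go(a[0][0],a[0][1],21,81.4)"
```

```text
(array([649.6,  -3.6]), array([122.2,  55.4]), 81.4, 0.77, 7715, (np.int64(249), np.int64(312), np.int64(130), np.int64(260)))
t 39.95 tcp [649.3  -6.3 182.2] phi 81.3 tilt [-0.001 -0.001 -1.   ] w 0.0848 F [ 0.2 -0.3 -0.6] j [ 0.23  0.53 -0.45  1.65  0.26  1.02 -0.45]
shift now axes [2.900e-01 1.000e-02 1.612e+01] after yaw [ 2.700e-01 -1.000e-02  1.612e+01] yaw rad -0.002
```

View pics/w15.png

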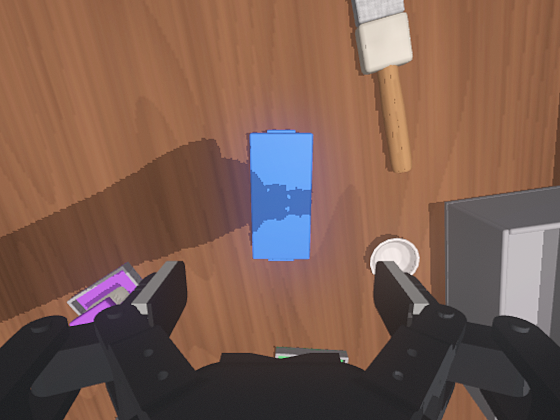

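{"method": "carry_out", "body": {
  "series": "0.2 0 3 0 1;0 0 4 0 1;0 0 4 0 1;0 0 3 0 1;0 0 1.5 0 1;0 0 0.6 0 1;0 0 0 0 1"
}}

```text
clock: 40.83
tcp_pos: [0.6504, -0.0025, 0.0227]
orientation: [2.382, 2.048, 0.001]
contact_force: [0.4, 0.2, -1.0]
grip_width: 0.0854
```

{"method": "carry_out", "body": {
  "series": "0 0 0 0 0.4;0 0 0 0 0.3;0 0 0 0 0.3;0 0 0 0 0.3;0 0 0 0 0.3"
}}

```text
clock: 41.45
tcp_pos: [0.6507, -0.0021, 0.0234]
orientation: [2.381, 2.048, 0.002]
contact_force: [-1.4, -0.5, 5.7]
grip_width: 0.0549
```

{"method": "carry_out", "body": {
  "series": "0 0 -0.5 0 0.3;0 0 -1.5 0 0.3;0 0 -3 0 0.3;0 0 -3 0 0.3;0 0 -3 0 0.3;0 0 -2 0 0.3;0 0 0 0 0.3"
}}

```text
clock: 42.32
tcp_pos: [0.6509, -0.0021, 0.154]
orientation: [2.38, 2.047, 0.004]
contact_force: [-0.1, 0.8, -2.4]
grip_width: 0.0549
```

```bash
python3 -c "
from h import *
go(638.8,259.8,150,83.7)"
```

```text
t 42.325 tcp [650.9  -2.1 154. ] phi 81.4 tilt [ 0.001  0.003 -1.   ] w 0.0549 F [-0.1  0.8 -2.4] j [ 0.22  0.56 -0.44  1.67  0.28  0.97 -0.47]
shift now axes [25.71 -5.12  0.39] after yaw [25.9  -4.08  0.4 ] yaw rad -0.04
```

{"method": "carry_out", "body": {
  "series": "0 0 0 -0.04 0.3;3 -0.5 0 0 0.3;4.5 -0.7 0 0 0.3;4.7 -0.7 0 0 0.3;4.7 -0.7 0 0 0.3;4.5 -0.7 0 0 0.3;3 -0.5 0 0 0.3;1.5 -0.25 0 0 0.3"
}}

```text
clock: 43.32
tcp_pos: [0.6366, 0.2618, 0.1504]
orientation: [-2.335, -2.099, 0.003]
contact_force: [-0.0, 0.3, -2.7]
grip_width: 0.0553
```

{"method": "carry_out", "body": {
  "series": "0 0 0 0 0.3;0 0 0 0 0.3"
}}

```text
clock: 43.58
tcp_pos: [0.6387, 0.2572, 0.1515]
orientation: [2.342, 2.093, -0.003]
contact_force: [0.7, 0.0, -2.8]
grip_width: 0.0549
```

```bash
python3 -c "
from h import *
f,f2=wframe(); cv2.imwrite('pics/w16.png',f['color'])
go(638.8,259.8,27,83.7)"
```

```text
t 43.625 tcp [638.8 257.1 151.7] phi 83.6 tilt [-0.002 -0.    -1.   ] w 0.0548 F [ 0.2 -0.1 -2.7] j [-0.16  0.63 -0.47  1.57  0.32  1.02 -0.83]
shift now axes [ 0.29 -0.03 12.47] after yaw [ 0.27 -0.03 12.47] yaw rad -0.003
```

View pics/w16.png

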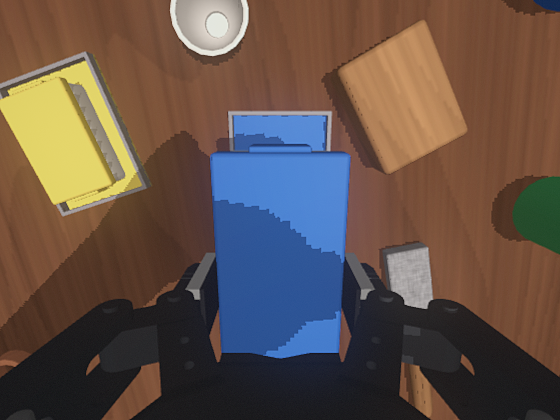

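{"method": "carry_out", "body": {
  "series": "0.2 0 3 0 0.3;0 0 4 0 0.3;0 0 3 0 0.3;0 0 1.7 0 0.3;0 0 0.7 0 0.3;0 0 0 0 0.3;0 0 0 0 0.3"
}}

```text
clock: 44.5
tcp_pos: [0.6392, 0.2621, 0.0295]
orientation: [2.34, 2.095, 0.003]
contact_force: [-0.1, 1.0, -1.1]
grip_width: 0.055
```

{"method": "carry_out", "body": {
  "series": "-0.1 0 0.2 0 0.3;0 0 0.15 0 0.3;0 0 0 0 0.3"
}}

```text
clock: 44.88
tcp_pos: [0.6388, 0.2608, 0.0265]
orientation: [2.34, 2.095, 0.002]
contact_force: [-2.3, -2.4, 7.1]
grip_width: 0.055
```

{"method": "carry_out", "body": {
  "series": "0 0 0 0 0.45;0 0 0 0 0.7;0 0 0 0 1;0 0 0 0 1;0 0 -1 0 1;0 0 -3 0 1;0 0 -4 0 1;0 0 -4 0 1"
}}

```text
clock: 45.88
tcp_pos: [0.6382, 0.2608, 0.1464]
orientation: [-2.34, -2.096, -0.001]
contact_force: [0.3, 0.5, -0.5]
grip_width: 0.0853
```

{"method": "carry_out", "body": {
  "series": "0 0 -4 0 1;0 0 0 0 1"
}}

```text
clock: 46.12
tcp_pos: [0.6403, 0.2622, 0.1896]
orientation: [2.339, 2.094, 0.012]
contact_force: [1.2, -0.2, -0.4]
grip_width: 0.0852
```

```bash
python3 -c "
from h import *
f,f2=wframe()
for n,z in [('blue_tray',.012),('blue_tub',.037)]: print(n,wrect(f,f2,n,z))
f=eyes.grab_frame('top'); cv2.imwrite('pics/t9.png',f['color'])
for c,h in [('red',.037),('green',.037),('yellow',.037),('purple',.041),('blue',.037)]: print(c,rect(f,c+'_tub',h))
f=eyes.grab_frame('scene'); cv2.imwrite('pics/s9.png',f['color'])
go(638.8,259.8,27,83.7)"
```

```text
blue_tray (array([638.5, 259.8]), array([148.9,  85.7]), 83.6, 0.97, 4781, (np.int64(233), np.int64(321), np.int64(120), np.int64(264)))
blue_tub (array([638.4, 259.6]), array([123.1,  57.2]), 83.6, 0.71, 7453, (np.int64(245), np.int64(307), np.int64(135), np.int64(263)))
red (array([ 450.1, -333.2]), array([128.6,  59.1]), -83.8, 0.56, 1, 1769, (np.int64(410), np.int64(474), np.int64(243), np.int64(278)))
green (array([634.3, 243. ]), array([128.3,  84.9]), 83.7, 0.64, 1, 928, (np.int64(129), np.int64(190), np.int64(156), np.int64(201)))
yellow (array([634.4, 243.1]), array([128.3,  84.6]), 83.6, 0.7, 1, 914, (np.int64(129), np.int64(190), np.int64(156), np.int64(201)))
purple (array([ 452. , -111.3]), array([56.1, 51. ]), 24.9, 0.64, 1, 663, (np.int64(319), np.int64(349), np.int64(248), np.int64(279)))
blue (array([637.6, 252.4]), array([117.2,  56.4]), 84.0, 0.93, 1, 1409, (np.int64(126), np.int64(182), np.int64(162), np.int64(192)))
t 46.625 tcp [638.  260.6 183.9] phi 83.7 tilt [-0.    -0.001 -1.   ] w 0.0852 F [-0.7 -0.4 -0.3] j [-0.15  0.6  -0.48  1.54  0.3   1.08 -0.82]
shift now axes [-0.07  0.11 15.69] after yaw [-0.07  0.09 15.69] yaw rad 0.0
```

View pics/s9.png

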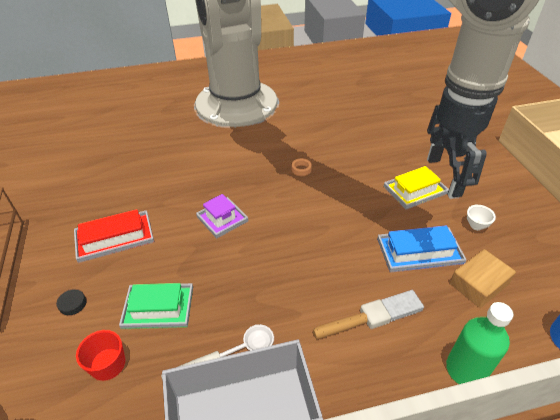

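View pics/t9.png

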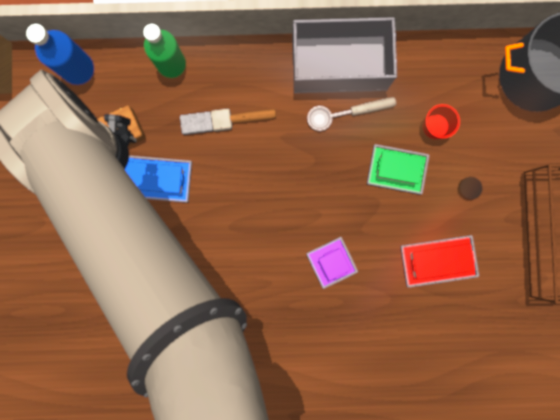

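```bash
python3 -c "
from h import *
print(r.hand_in())"
```

```text
the job is handed in; nothing more can be done
None
```

I took both stacks apart and set each tub in the tray of its own colour, lid up. I handed the job in at about 47 s with the gripper open and well clear. `r.hand_in()` gave no verdict.

- **Order:** purple, yellow, red, green, blue. None tipped, and the highest measured wrist force was about 25 N, when the purple tub was pressed lightly onto its tray floor.
- **Tub against tray:** after each release, the wrist camera put the tub's centre within about 2 mm of its tray's centre and within about 1° of its direction. Each has 12 mm to spare.
- **Final pictures:** the scene view at the end shows all five tubs flat inside their rims with lids up. The top view confirms red, purple and green. There the arm hid the yellow tub and part of the blue one, so those two rest on the wrist and scene views.
- **Checks that disagreed:** in the last top view the network reported "green_tub" and "yellow_tub" at the blue tray. I took these as false finds, since the pictures show otherwise. The wrist picture of the purple tub gave a poor outline of its tray, so I measured the tray's corners by hand; the tub was centred to about 2 mm.

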